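Stack the blue tumbler without jamming it

ROBOT

A 7-joint arm with a two-finger parallel gripper is mounted at the origin on the work surface. World frame = base frame: x ahead of the robot, y to its left, z up, the work surface at z = 0. Lengths are in m, angles in rad, forces in N, time in s.
With the tool pointing down it reaches from about 0.425 to 0.825 m from the base axis. Payload 3.6 kg.
Tool frame: the origin (TCP) lies between the finger pads; the fingertips stand 11 mm ahead of it and the grasp point (between the pads) lies 8 mm behind it; z points along the fingers, y is the line along which they close (so a half turn about z gives the same grasp; the last joint's range is limited). The gripper opens to 85 mm and grips with 20 to 120 N. Pads are 22 mm wide; open, the fingers measure 114 mm over their backs; the gripper's body (76 mm by 85 mm) begins 54 mm behind the grasp point. The pads swing forward as they close: fully open they stand 13 mm farther back than shut.
Start: joints at [-1.335, 0.615, -0.013, 1.423, 0.008, 1.103, -0.04], TCP at [0.169, 0.628, 0.242] pointing down, gripper open.
Joint ranges: [-3.12, 3.12], [-0.3, 2.06], [-1.34, 1.32], [0.26, 2.42], [-1.36, 4.5], [0.01, 1.98], [-2.84, 2.84]. Speed limits (rad/s): [2.79, 2.79, 3.14, 3.14, 3.14, 3.14, 3.14].

INTERFACE

Orientations are given as a rotation vector (axis times angle).
In Python, from plant import robot gives the robot as it stands. The module is installed in compiled form; this text tells all that it offers.
- The arm moves only by the shell command python3 -m jog 'ROWS' [FORCE]. ROWS is JSON, a list of rows, each a list of 3 entries, a list of its own where there are three numbers: the shift along the world's x, y, z as a fraction of full scale, then the turn about the world's z as a fraction of full scale, then the closure, from -1 (fully open) to 1 (shut), so that 0 is half open. A call has 1 to 5 rows; each row shifts and turns the commanded pose from where the row before left it; what a row does not reach is not made up. Full scale, the value 1, is 0.06 m for a shift and 10 degrees for a turn. A row lasts 1/8 s, in which the tool goes at most 62.5 mm and 10.7 degrees, less where a joint would pass 70% of its speed; a pose out of reach is approached as far as the arm can. A call with a number of a shift or a turn outside -1 to 1 is refused whole. A call with a gripper value outside its range is refused whole. The fingers move at their own pace and stop on an object; FORCE is the grip in N (left out, the last holds). Time passes only in rows, so rows that do not move let the fingers close. It gives the time, the measured TCP pose, the force, the opening and the grip force at its end, in the units of the state.
- robot.get_state(): the state, without advancing time (a new reading comes with each control period).
- robot.read_camera(name): name is "scene" or "side" or "wrist"; returns the picture (480x640x3 uint8, red, green, blue); there is no depth.
- robot.get_calibration(name): a dict with "fov_y" (degrees; the focal length in pixels is half the picture's height over the tangent of half this angle, whatever the lens; pixels are square), "cx", "cy" (the principal point, pixels), "pose" (4x4, takes a point from camera to world coordinates). Camera axes: x right, y down, z forward; pixel columns grow to the right and rows downward; lengths in m; the calibration is good to about 2 mm. A picture is of the moment at which its call begins: read the wrist's pose just before it. get_calibration takes no time and is no camera call; for the wrist camera it gives the pose at the moment of the call.
- robot.close_job(): hands the job in; it is judged then, once.
Trained networks look in the newest picture that a camera, given by its name, has taken for a name from the list of things; names that differ only in an ending like _2 or _b are one class to them, and where a whole thing is asked for, a point or a joint stands for the part that bears it (a point fixed in the world has none). Each returns a list of dicts, best first, with "score" (0 to 1); they miss things now and then, are a little off and sometimes report something else, mostly with a low value. They report only what shows in the picture. A call takes as long as a camera call.
- robot.search_frame(camera, name): "location" ([column, row] in pixels, amid what is visible of it).
- robot.mark_of(camera, name): "location" ([column, row] in pixels: a listed point, or the origin of a listed thing).
The state is a dict: "time_s": time; "qpos": joint angles; "qd": joint speeds; "joint_efforts": joint torques, N m; "eef_pos": TCP position; "orientation": TCP orientation; "force": force on the tool from outside, world axes, zero at the start; "wrist_torque": the same for the moment, N m; "width": opening from 0.0 (shut) to 1.0 (fully open); "grip_force": force on a finger pad.
Only numpy, scipy, OpenCV 4.12 (cv2) and the standard library are available. Lean on these libraries where they do the work, as an engineer would, in place of code of your own. Each camera call takes 0.05 s, during which the arm holds its last target. There are 200 camera calls.

TASK

The meeting is over: put the blue tumbler that stands on the table away, by nesting it upright way round and square into the blue tumbler in the tilted holder (not the green one). Keep hold of it while it slides in and press with just a few newtons until you feel it seat, so that the two stay loose and do not wedge (15 N is too much), then let go. Neither drop it in nor tip it far over, and leave everything else where it stands.

Things in the scene. Friction and masses are not known exactly. Their poses are not given: they have to be found in the camera images.
- tumbler: the blue tumbler on the table, the one to put away: stiff plastic, about 0.14 kg (it varies), 140 mm tall, hollow, open at the top; outside a straight cone, 44 mm across at the foot widening to 64 mm at the rim; wall 4.2 mm, floor 6 mm. Origin: centre of its foot; z runs up its axis to the rim. It starts upright. Grip it round the outside near the rim: when nested only its upper 58 mm or so stays outside the other.
- cradle_blue: black collar (72 mm across, 24 mm high) of the blue holder, clamped round another blue tumbler, coaxial and the same size as the first. Origin: collar's centre, 100 mm above the table, on a stiff tilt hinge that stays as set; z: common axis of collar and tumbler, up out of the mouth, leaning 24 to 40 degrees from vertical, roughly towards the robot; y is level. Fixed to the table.
- blue_mouth (a point): point on the collar's axis, 80 mm along its z from its origin: the middle of where the rim of the tumbler in the blue holder can be. How far that tumbler is pushed into the collar differs each time, so its real rim lies up to 27 mm above or below this point along z.
- blue_seat (a point): point on the collar's axis, 1 mm along z from its origin: the middle of where the foot of the nested tumbler comes to rest. Walls meet when its foot is 75 to 83 mm below the other's real rim, so the true depth is up to 31 mm above or below this point along z and has to be felt. The taper guides the tumbler: 10 mm above its seat there is 0.7 mm of play all round.
- holder_blue: fixed stand under the blue collar: grey base plate 150 by 110 mm, 8 mm thick, with two upright aluminium posts (96 mm apart over their outsides, 115 mm tall) beside the collar. Origin: centre of the plate's underside. The mouth leans to its -x.
- cradle_green: the same collar, holder and tumbler, but the tumbler in it is green: not the one to use. Same origin and axes.
- yellow_tumbler: a yellow tumbler standing on the table, a bystander: 140 mm tall, hollow, open at the top; outside a straight cone, 44 mm across at the foot widening to 64 mm at the rim; wall 4.2 mm, floor 6 mm. Origin: centre of its foot.
- bottle0: water bottle, 62 mm across and 200 mm tall, on the blue tray; origin: centre of its foot
- bottle1: another such bottle on the tray
- bottle2: another such bottle on the tray
- sugar_bowl: white sugar bowl with a brown lid, 88 mm across, 93 mm tall; origin: centre of its foot
- mug: blue mug, 80 mm across, 90 mm tall, handle to its +y; origin: centre of its foot
- phone: black phone lying flat, 150 by 72 by 9 mm; origin: centre of its underside

How it is judged:
On the way, in this order (a step that is already met when the one before it is completed fails the run):
1. the blue tumbler is held clear of the table (height (world z) of tumbler above 0.05 m and contact force between the fingers and tumbler above 1 N), for 0.2 s.
2. while held, it is in the blue tumbler of the holder, in line with it, and pressed home lightly, the walls bearing at least 4 N in all (angle between the z axis of tumbler and the z axis of cradle_blue, either way round below 0.07 rad and x of tumbler in the frame of cradle_blue between -0.005 and 0.005 m and y of tumbler in the frame of cradle_blue between -0.005 and 0.005 m and z of tumbler in the frame of cradle_blue between -0.042 and 0.038 m and contact force between tumbler and cradle_blue above 4 N and contact force between the fingers and tumbler above 1 N), for 0.05 s.
At the end, for the whole second after the job is handed in: the blue tumbler rests, released and still, nested in the blue tumbler of the holder: axes within 4 degrees, its foot within 5 mm of the axis and between 42 mm below and 38 mm above the collar's centre along it, touching it (angle between the z axis of tumbler and the z axis of cradle_blue, either way round below 0.07 rad and x of tumbler in the frame of cradle_blue between -0.005 and 0.005 m and y of tumbler in the frame of cradle_blue between -0.005 and 0.005 m and z of tumbler in the frame of cradle_blue between -0.042 and 0.038 m and contact force between tumbler and cradle_blue above 0.3 N and linear speed of tumbler below 0.01 m/s and angular speed of tumbler below 0.1 rad/s and contact force between the fingers and tumbler below 0.05 N).
It fails at once if the blue tumbler is pressed or dropped against the holder or the tumbler in it so hard that their walls squeeze with more than 30 N in all (about 15 N of push: they wedge) (contact force between tumbler and cradle_blue above 30 N).
It fails at once if the blue tumbler is tipped more than 60 degrees (angle between tumbler's own z axis and vertical above 1.05 rad).
It fails at once if the blue tumbler is pushed against the green one or its collar with more than 2 N (contact force between tumbler and cradle_green above 2 N).
It fails at once if a bystander (yellow tumbler, bottle, sugar bowl, mug or phone) is moved by more than 20 mm (distance of any of yellow_tumbler, bottle0, bottle1, bottle2, sugar_bowl, mug, phone from where it was at the start of the episode above 0.02 m).
It also fails if it takes over 48 s, if anything falls off the work surface, if the arm or the gripper's body presses on something with over 40 N, if the wrist force passes 120 N, or if a joint passes its speed limit or range.

## Working session

There is one attempt and no reset: what is moved stays moved. The work goes in short steps, Python scripts to look and compute and a shell command to move; the robot and the scene stay as the last step left them, time stands still between calls to the robot, and variables do not carry over. Pictures are saved under pics/ and viewed, at most 10 in all, crops included, and the job is handed in when it is done.

```bash
mkdir -p pics; cat > h.py <<'E'
import numpy as np, cv2
from plant import robot
def cal(n):
    c=robot.get_calibration(n); f=240/np.tan(np.radians(c["fov_y"])/2)
    return f,c["cx"],c["cy"],np.array(c["pose"])
def ray(c,p):
    f,cx,cy,T=c; d=T[:3,:3]@np.array([(p[0]-cx)/f,(p[1]-cy)/f,1]); return T[:3,3],d/np.linalg.norm(d)
def at_z(c,p,z):
    o,d=ray(c,p); return o+d*(z-o[2])/d[2]
def proj(c,X):
    f,cx,cy,T=c; q=T[:3,:3].T@(np.asarray(X)-T[:3,3]); return np.array([cx+f*q[0]/q[2],cy+f*q[1]/q[2]])
def tri(c1,p1,c2,p2):
    o1,d1=ray(c1,p1);o2,d2=ray(c2,p2)
    s=np.linalg.lstsq(np.c_[d1,-d2],o2-o1,rcond=None)[0]
    a,b=o1+s[0]*d1,o2+s[1]*d2; return (a+b)/2,np.linalg.norm(a-b)
E
python3 - <<'E'
from h import *
print(robot.get_state())
C={}
for n in("scene","side","wrist"):
    C[n]=cal(n); print(n,np.round(C[n][0]),np.round(C[n][3],3).tolist())
    cv2.imwrite(f"pics/{n}0.png",robot.read_camera(n)[:,:,::-1])
for t in["tumbler","cradle_blue","blue_mouth","blue_seat","holder_blue","cradle_green","yellow_tumbler","bottle0","sugar_bowl","mug","phone"]:
    for n in("scene","side"):
        r=robot.mark_of(n,t); print(t,n,[(np.round(q["location"]).tolist(),round(q["score"],2),np.round(at_z(C[n],q["location"],{"cradle_blue":.1,"cradle_green":.1}.get(t,0.0)),3)[:2].tolist()) for q in r[:3]])
E
```

```text
{'time_s': 0.0, 'qpos': array([-1.33450129,  0.61590204, -0.01258035,  1.42493679,  0.00806404,
        1.10340415, -0.04037726]), 'qd': array([-1.02986882e-03,  2.76918246e-06, -3.08835268e-04, -7.64390862e-06,
       -2.32203015e-03,  4.52542385e-04, -1.48676278e-03]), 'joint_efforts': array([ 1.38492560e-04, -4.69220996e+01,  2.59277439e-01, -1.71035331e+01,
        9.95443028e-03,  9.52868635e-03,  1.10974901e-05]), 'eef_pos': array([0.16866226, 0.62695504, 0.24113681]), 'orientation': array([-0.41150092, -3.11420677,  0.00405503]), 'force': array([-0.69018533,  0.31076696,  0.13311605]), 'wrist_torque': array([-0.02988749, -0.01504943, -0.05543734]), 'grip_force': 0.0, 'width': 0.9981007317257724}
scene 471.0 [[-0.497, 0.57, -0.654, 1.302], [0.867, 0.313, -0.387, 0.403], [-0.015, -0.76, -0.65, 0.868], [0.0, 0.0, 0.0, 1.0]]
side 454.0 [[-0.98, -0.122, 0.155, 0.381], [-0.196, 0.671, -0.715, 0.708], [-0.016, -0.732, -0.681, 0.866], [0.0, 0.0, 0.0, 1.0]]
wrist 344.0 [[0.26, 0.92, 0.292, 0.093], [0.966, -0.247, -0.08, 0.647], [-0.002, 0.303, -0.953, 0.373], [0.0, 0.0, 0.0, 1.0]]
tumb
[... 939 characters left out ...]
 scene [([208.0, 229.0], 0.55, [0.551, -0.434])]
yellow_tumbler side [([340.0, 192.0], 0.76, [0.56, -0.412])]
bottle0 scene [([190.0, 267.0], 0.79, [0.7, -0.368]), ([230.0, 282.0], 0.58, [0.691, -0.24]), ([401.0, 251.0], 0.52, [0.37, 0.098])]
bottle0 side [([270.0, 202.0], 0.83, [0.762, -0.322]), ([286.0, 220.0], 0.81, [0.694, -0.252]), ([296.0, 194.0], 0.62, [0.692, -0.378])]
sugar_bowl scene [([472.0, 297.0], 0.81, [0.442, 0.317])]
sugar_bowl side [([345.0, 422.0], 0.75, [0.429, 0.31])]
mug scene [([401.0, 255.0], 0.58, [0.385, 0.105])]
mug side [([389.0, 342.0], 0.98, [0.361, 0.11])]
phone scene [([247.0, 210.0], 0.94, [0.425, -0.387])]
phone side [([382.0, 201.0], 0.79, [0.427, -0.389])]
```

View pics/scene0.png

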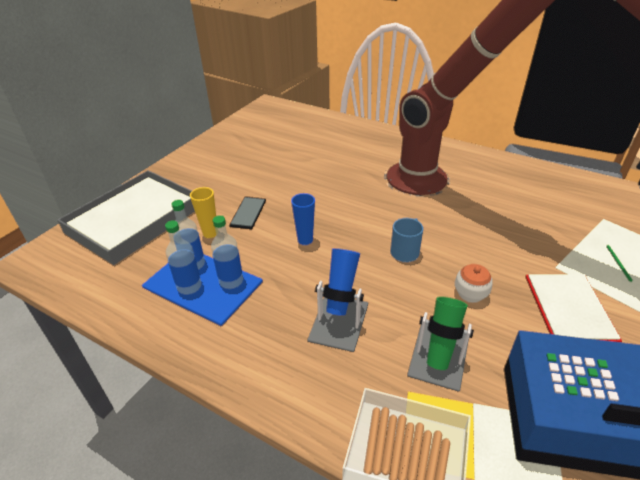

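View pics/side0.png

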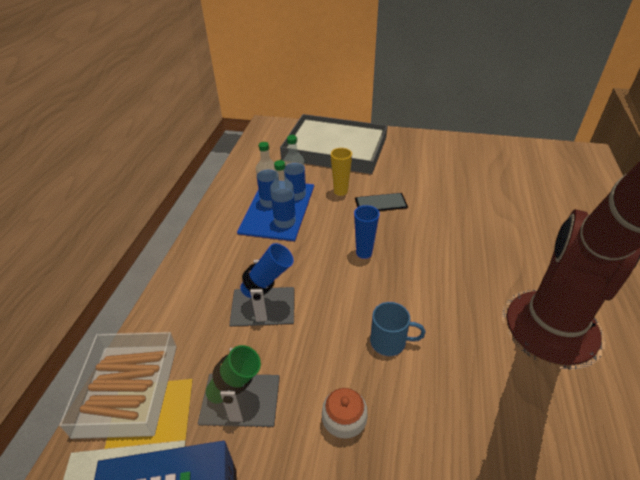

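```bash
cat > fit.py <<'E'
from h import *
from scipy.optimize import minimize
def comp(n,seed,img):
    h=cv2.cvtColor(img,cv2.COLOR_RGB2HSV)
    m=((h[...,0]>100)&(h[...,0]<130)&(h[...,1]>150)&(h[...,2]>50)).astype(np.uint8)
    k,l=cv2.connectedComponents(m,connectivity=4)
    return (l==l[seed[1],seed[0]]).astype(np.float32)
def cone(c,o,ax,s0,r0,s1,r1):
    e=np.cross(ax,[0,1,.1]);e/=np.linalg.norm(e);g=np.cross(ax,e);P=[]
    for s,r in((s0,r0),(s1,r1)):
        for t in np.linspace(0,2*np.pi,40): P.append(proj(c,o+ax*s+r*(np.cos(t)*e+np.sin(t)*g)))
    hull=cv2.convexHull(np.array(P,np.float32)); im=np.zeros((480*4,640*4),np.uint8)
    cv2.fillPoly(im,[np.int32(np.round((hull+.5)*4*16-8))],255,shift=4)
    return cv2.resize(im,(640,480),interpolation=cv2.INTER_AREA)/255.
def axis(tilt,yaw): # yaw: direction of lean relative to -x
    return np.array([-np.sin(tilt)*np.cos(yaw),-np.sin(tilt)*np.sin(yaw),np.cos(tilt)])
E
python3 - <<'E'
from fit import *
import sys
C={n:cal(n) for n in("scene","side")}
I={n:cv2.imread(f"pics/{n}0.png")[:,:,::-1].copy() for n in C}
M={"scene":comp("scene",(343,268),I["scene"]),"side":comp("side",(270,268),I["side"])}
Tm={"scene":comp("scene",(304,222),I["scene"]),"side":comp("side",(366,232),I["side"])}
for m in(M,Tm): print([(int(v.sum()),cv2.boundingRect(v.astype(np.uint8))) for v in m.values()])
def ft(p,ns=C):
    return sum(np.abs(cone(C[n],np.array([p[0],p[1],0]),np.array([0,0,1.]),0,.022,.14,.032)-Tm[n]).sum() for n in ns)
kw=dict(method="Nelder-Mead",options=dict(xatol=1e-4,fatol=.5,maxiter=400))
for ns in(list(C),["scene"],["side"]):
    r=minimize(ft,[.457,-.155],args=(ns,),**kw,); print("tumbler",r.x,r.fun)
# holder: x,y,tilt,yaw,rim s
def fc(p,ns=C):
    ax=axis(p[2],p[3]); o=np.array([p[0],p[1],.1]); sr=p[4]
    return sum(np.abs(cone(C[n],o,ax,.012,.032-(sr-.012)/14,sr,.032)-M[n]).sum() for n in ns)
for ns in(list(C),["scene"],["side"]):
  best=None
  for t0 in(.45,.6):
    r=minimize(fc,[.67,.066,t0,.0,.08],args=(ns,),method="Nelder-Mead",options=dict(xatol=1e-4,fatol=.5,maxiter=700,initial_simplex=np.array([[.67,.066,t0,0,.08]]*6)+np.vstack([np.zeros(5),np.diag([.01,.01,.15,.2,.015])])))
    if best is None or r.fun<best.fun: best=r
  r=best; print(ns,"cradle",np.round(r.x,4),"deg",np.degrees(r.x[2:4]),r.fun)
E
```

```text
[(968, (328, 249, 31, 43)), (1083, (249, 244, 44, 44))]
[(851, (292, 194, 23, 50)), (943, (355, 206, 24, 52))]
tumbler [ 0.45154464 -0.15974326] 316.5098039215686
tumbler [ 0.45384599 -0.15906504] 153.03137254901958
tumbler [ 0.45262855 -0.16198582] 155.57254901960783
['scene', 'side'] cradle [0.6729 0.0667 0.6797 0.1823 0.0938] deg [38.94267811 10.44468871] 251.02352941176468
['scene'] cradle [0.6714 0.0634 0.5655 0.1001 0.0903] deg [32.40192878  5.73489763] 117.02352941176471
['side'] cradle [0.6679 0.0686 0.5963 0.0278 0.0995] deg [34.16777607  1.59553773] 105.34509803921569
```

```bash
cat > run1.py <<'E'
from fit import *
import fit
def comp(n,seed,img):
    h=img.astype(int); m=((h[...,2]>h[...,0]+25)&(h[...,2]>h[...,1]*1.35)).astype(np.uint8)
    k,l=cv2.connectedComponents(m,connectivity=4)
    return (l==l[seed[1],seed[0]]).astype(np.float32)
C={n:cal(n) for n in("scene","side")}
I={n:cv2.imread(f"pics/{n}0.png")[:,:,::-1].copy() for n in C}
M={"scene":comp("scene",(343,268),I["scene"]),"side":comp("side",(270,268),I["side"])}
Tm={"scene":comp("scene",(304,222),I["scene"]),"side":comp("side",(366,232),I["side"])}
for m in(M,Tm): print([(int(v.sum()),cv2.boundingRect(v.astype(np.uint8))) for v in m.values()])
def ft(p,ns=C):
    return sum(np.abs(cone(C[n],np.array([p[0],p[1],0]),np.array([0,0,1.]),0,.022,.14,.032)-Tm[n]).sum() for n in ns)
kw=dict(method="Nelder-Mead",options=dict(xatol=1e-4,fatol=.5,maxiter=400))
for ns in(list(C),["scene"],["side"]):
    r=minimize(ft,[.457,-.155],args=(ns,),**kw,); print("tumbler",r.x,r.fun)
def fc(p,ns=C):
    ax=axis(p[2],p[3]); o=np.array([p[0],p[1],.1]); sr=p[4]
    return sum(np.abs(cone(C[n],o,ax,.012,.032-(sr-.012)/14,sr,.032)-M[n]).sum() for n in ns)
for ns in(list(C),["scene"],["side"]):
  best=None
  for t0 in(.45,.6):
    r=minimize(fc,[.67,.066,t0,.0,.08],args=(ns,),method="Nelder-Mead",options=dict(xatol=1e-4,fatol=.5,maxiter=700,initial_simplex=np.array([[.67,.066,t0,0,.08]]*6)+np.vstack([np.zeros(5),np.diag([.01,.01,.15,.2,.015])])))
    if best is None or r.fun<best.fun: best=r
  r=best; print(ns,"cradle",np.round(r.x,4),"deg",np.degrees(r.x[2:4]),r.fun)
  if len(ns)==2: P=r.x
out=[]
for n,(u,v) in(("scene",(280,185)),("side",(230,195))):
    im=I[n].copy()
    o=np.array([P[0],P[1],.1]); md=cone(C[n],o,axis(P[2],P[3]),.012,.032-(P[4]-.012)/14,P[4],.032)
    big=cv2.resize(im[v:v+150,u:u+160],None,fx=2.5*1,fy=2.5,interpolation=cv2.INTER_NEAREST)
    for mm,col in((md,(255,0,0)),(M[n],(0,255,0)),(Tm[n],(0,255,0))):
        b=cv2.resize((mm[v:v+150,u:u+160]>.5).astype(np.uint8),None,fx=2.5,fy=2.5,interpolation=cv2.INTER_NEAREST)
        cs,_=cv2.findContours(b,0,1); cv2.drawContours(big,cs,-1,col,1)
    out.append(big)
cv2.imwrite("pics/fit1.png",np.hstack(out)[:,:,::-1])
E
python3 run1.py
```

```text
[(1034, (328, 249, 32, 43)), (1148, (249, 243, 44, 45))]
[(930, (291, 193, 24, 52)), (1009, (354, 205, 25, 53))]
tumbler [ 0.45428646 -0.16040751] 177.1843137254902
tumbler [ 0.45710538 -0.15872013] 77.02745098039216
tumbler [ 0.4534527  -0.16118418] 96.22745098039216
['scene', 'side'] cradle [0.676  0.0687 0.7403 0.2539 0.0984] deg [42.41432421 14.550066  ] 183.98823529411766
['scene'] cradle [0.6713 0.0639 0.5293 0.0977 0.0913] deg [30.32642697  5.59503329] 81.90588235294118
['side'] cradle [ 0.6695  0.0672  0.6038 -0.0904  0.1056] deg [34.59654732 -5.18142665] 86.82745098039216
```

View pics/fit1.png

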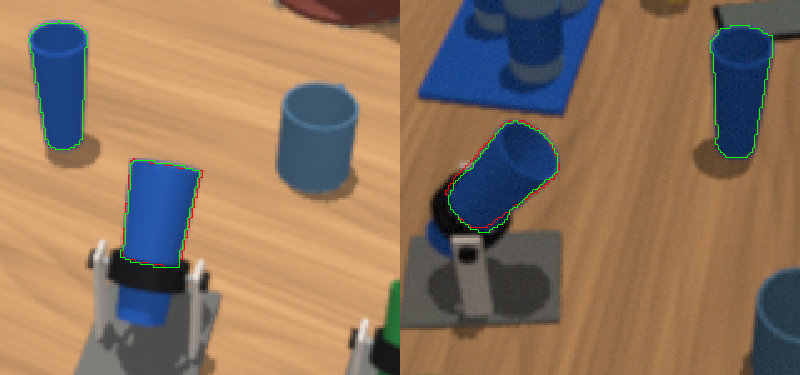

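The joint fit (red) misses the edges of the blue cup at about (340,268) in the scene view and (270,265) in the side view. I'll take closer wrist views.

```bash
python3 -m jog '[[[0.6,-0.8,0.18],0.15,-1],[[0.6,-0.8,0.18],0.15,-1],[[0.6,-0.8,0.18],0.15,-1],[[0.6,-0.8,0.18],0.15,-1],[[0.6,-0.8,0.18],0.15,-1]]' 20
python3 -m jog '[[[0.6,-0.8,0.18],0.15,-1],[[0.6,-0.8,0.18],0.15,-1],[[0.6,-0.8,0.18],0.15,-1],[[0.6,-0.8,0.18],0.15,-1],[[0.6,-0.8,0.18],0.15,-1]]'
python3 -m jog '[[[0.5,-0.7,0.18],0,-1],[[0,-0.7,0],0,-1],[[0,0,0],0,-1],[[0,0,0],0,-1]]'
python3 - <<'E'
from h import *
c=cal("wrist"); np.savez("w1.npz",f=np.array(c[:3]),T=c[3])
im=robot.read_camera("wrist"); cv2.imwrite("pics/w1.png",im[:,:,::-1])
print(robot.get_state()["orientation"],np.round(c[3],3).tolist())
for t in("cradle_blue","blue_mouth","holder_blue","blue_seat"): print(t,[(q["location"],q["score"],at_z(c,q["location"],{"cradle_blue":.1,"holder_blue":0}.get(t,.1))) for q in robot.mark_of("wrist",t)[:2]])
E
```

```text
time_s: 1.88
eef_pos: [0.35, 0.3861, 0.297]
orientation: [0.206, 3.134, 0.001]
force: [1.2, 0.4, 0.1]
width: 0.996
grip_force: 0.0
time_s: 2.5
eef_pos: [0.5298, 0.1461, 0.351]
orientation: [-0.0, 3.141, 0.001]
force: [0.3, 0.7, -0.0]
width: 1.0
grip_force: 0.0
time_s: 3.0
eef_pos: [0.5586, 0.0645, 0.3611]
orientation: [-0.0, -3.141, -0.002]
force: [-0.0, 0.7, -0.9]
width: 0.996
grip_force: 0.0
[ 2.20749759e-03 -3.14130506e+00 -1.86488225e-03] [[0.0, 0.953, 0.303, 0.48], [1.0, -0.001, 0.002, 0.064], [0.002, 0.303, -0.953, 0.493], [0.0, 0.0, 0.0, 1.0]]
cradle_blue [([324.0, 282.2], 0.83, array([0.66811151, 0.06826979, 0.1       ])), ([515.3, 263.6], 0.38, array([0.64317935, 0.30450953, 0.1       ]))]
blue_mouth [([311.5, 270.6], 0.95, array([0.65226942, 0.05270432, 0.1       ]))]
holder_blue [([324.3, 258.6], 0.67, array([0.67610904, 0.06984443, 0.        ])), ([517.5, 262.7], 0.48, array([0.68325808, 0.36897272, 0.        ]))]
blue_seat [([324.0, 280.4], 0.94, array([0.66563287, 0.06826358, 0.1       ]))]
```

View pics/w1.png

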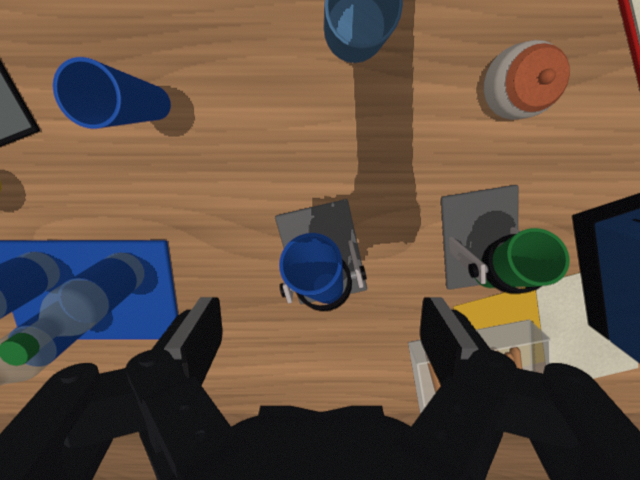

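The wrist view shows the blue mouth at (311,264). The plate corners are at (275,215), (350,200) and (366,290), so the holder is turned about 11°. The table tumbler's rim is at (88,93). I'll fit all three views together.

```bash
cat > run2.py <<'E'
from fit import *
def comp(seed,img):
    h=img.astype(int); m=((h[...,2]>h[...,0]+25)&(h[...,2]>h[...,1]*1.35)).astype(np.uint8)
    k,l=cv2.connectedComponents(m,connectivity=4)
    return (l==l[seed[1],seed[0]]).astype(np.float32)
C={n:cal(n) for n in("scene","side")}
z=np.load("w1.npz"); C["wrist"]=(*z["f"],z["T"])
I={n:cv2.imread(f)[:,:,::-1].copy() for n,f in(("scene","pics/scene0.png"),("side","pics/side0.png"),("wrist","pics/w1.png"))}
sc={"scene":(343,268),"side":(270,268),"wrist":(311,264)}; st={"scene":(304,222),"side":(366,232),"wrist":(88,93)}
M={n:comp(sc[n],I[n]) for n in C}; Tm={n:comp(st[n],I[n]) for n in C}
for n in C:M[n]=cv2.morphologyEx(M[n],cv2.MORPH_OPEN,np.ones((3,3)))
for m in(M,Tm): print([(int(v.sum()),cv2.boundingRect(v.astype(np.uint8))) for v in m.values()])
def sh(im,d): return cv2.warpAffine(im,np.float32([[1,0,d[0]],[0,1,d[1]]]),(640,480))
W={"scene":1,"side":1,"wrist":.6}
def cost(p):
    ax=axis(p[2],p[3]); o=np.array([p[0],p[1],.1]); sr=p[4]; c=0
    for i,n in enumerate(C):
        d=p[7+2*i:9+2*i]
        a=cone(C[n],o,ax,.012,.032-(sr-.012)/14,sr,.032)
        b=cone(C[n],np.array([p[5],p[6],0]),np.array([0,0,1.]),0,.022,.14,.032)
        c+=W[n]*(np.abs(sh(a,d)-M[n]).sum()+np.abs(sh(b,d)-Tm[n]).sum())+10*(d@d)
    return c
best=None
for t0 in(.48,.62):
    x=np.array([.67,.067,t0,.2,.09,.455,-.16]+[0]*6); st_=np.array([.01,.01,.1,.1,.015,.005,.005]+[1.]*6)
    for k in range(3):
        r=minimize(cost,x,method="Nelder-Mead",options=dict(xatol=1e-4,fatol=.3,maxiter=900,adaptive=True,initial_simplex=np.vstack([x,x+np.diag(st_)]))); x=r.x; st_=st_*.5
    print(np.round(r.x,4),np.degrees(r.x[2:4]),r.fun)
    if best is None or r.fun<best.fun:best=r
P=best.x; np.save("P.npy",P)
ax=axis(P[2],P[3]); out=[]
for i,(n,(u,v,w,h)) in enumerate((("scene",(300,230,80,120)),("side",(225,230,80,120)),("wrist",(250,190,130,120)))):
    md=cone(C[n],np.array([P[0],P[1],.1]),ax,.012,.032-(P[4]-.012)/14,P[4],.032); md=sh(md,P[7+2*i:9+2*i])
    k=2.7; big=cv2.resize(I[n][v:v+h,u:u+w],None,fx=k,fy=k)
    for mm,col in((M[n],(0,255,0)),(md,(255,0,0))):
        b=(cv2.resize(mm[v:v+h,u:u+w].astype(np.float32),None,fx=k,fy=k)>.5).astype(np.uint8)
        cs,_=cv2.findContours(b,0,1); cv2.drawContours(big,cs,-1,col,1)
    out.append(big)
cv2.imwrite("pics/fit2.png",np.hstack(out)[:,:,::-1])
# plate yaw from corners at z=.008
q=[at_z(C["wrist"],p,.008) for p in((275,215),(350,200),(366,290))]
print("plate",np.round(q,3).tolist(),np.degrees(np.arctan2(-(q[1]-q[0])[0],(q[1]-q[0])[1])),np.degrees(np.arctan2((q[2]-q[1])[1],(q[2]-q[1])[0])),np.linalg.norm(q[1]-q[0]),np.linalg.norm(q[2]-q[1]),"plate centre",np.round((q[0]+q[2])/2,3))
E
python3 run2.py
```

```text
[(1034, (328, 249, 32, 43)), (1146, (249, 244, 44, 44)), (3560, (279, 233, 64, 71))]
[(930, (291, 193, 24, 52)), (1009, (354, 205, 25, 53)), (5909, (53, 57, 117, 72))]
[ 0.6702  0.0667  0.6806  0.2227  0.0948  0.4519 -0.1594 -0.7027  0.9849
 -0.0055  0.0042 -0.0017 -0.9927] [38.99566345 12.76083784] 586.7909011868595
[ 0.672   0.069   0.7062  0.2527  0.0977  0.4513 -0.159  -0.9839  0.9849
 -0.1409  0.0406  0.0123 -0.0132] [40.46175983 14.48011357] 554.9253932098699
plate [[0.605, -0.002, 0.008], [0.583, 0.106, 0.008], [0.726, 0.135, 0.008]] 11.513364715402956 11.320769356887679 0.11080536021913306 0.14588507806996928 plate centre [0.665 0.066 0.008]
```

View pics/fit2.png

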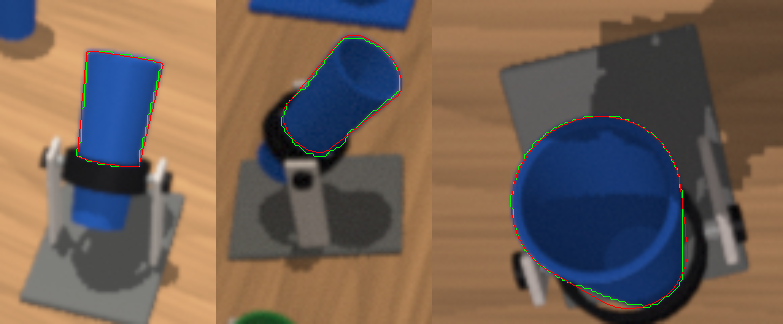

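```bash
python3 -m jog '[[[-0.355,-0.745,-0.37],0.234,-1],[[-0.355,-0.745,-0.37],0.234,-1],[[-0.355,-0.745,-0.37],0.234,-1],[[-0.355,-0.745,-0.37],0.234,-1],[[-0.355,-0.745,-0.37],0.234,-1]]' 25
python3 -m jog '[[[0,0,-0.4],0,-1],[[0,0,0],0,-1],[[0,0,0],0,-1]]'
python3 - <<'E'
from h import *
s=robot.get_state();print(s["eef_pos"],s["orientation"],s["qpos"])
c=cal("wrist");im=robot.read_camera("wrist");cv2.imwrite("pics/w2.png",im[:,:,::-1])
h=im.astype(int); m=((h[...,2]>h[...,0]+25)&(h[...,2]>h[...,1]*1.35)).astype(np.uint8)
n,l,st,ce=cv2.connectedComponentsWithStats(m)
for k in np.argsort(-st[1:,4])[:3]+1:
    ct,_=cv2.findContours((l==k).astype(np.uint8),0,1); print(st[k],at_z(c,ce[k],.12))
print([(q["location"],q["score"],at_z(c,q["location"],0)) for q in robot.mark_of("wrist","tumbler")[:2]])
E
```

```text
time_s: 3.88
eef_pos: [0.452, -0.1606, 0.2498]
orientation: [-0.323, 3.124, -0.001]
force: [0.1, -0.3, -0.4]
width: 0.999
grip_force: 0.0
time_s: 4.25
eef_pos: [0.4535, -0.159, 0.2269]
orientation: [-0.322, 3.123, -0.0]
force: [0.5, 0.8, -0.6]
width: 1.002
grip_force: 0.0
[ 0.45345918 -0.15895717  0.22688343] [-3.22128597e-01  3.12339561e+00 -4.24405361e-04] [ 0.21771642  0.37356354  0.10187607  1.92297741 -0.05015136  0.84583771
  2.12215931]
[ 275  181   94  106 7236] [ 0.45277324 -0.15889884  0.12      ]
[ 202  341   80   85 4138] [ 0.59198348 -0.19727989  0.12      ]
[  61  315  104   59 3429] [ 0.5760411  -0.31530664  0.12      ]
[([321.2, 200.8], 0.86, array([ 0.45186041, -0.15922693,  0.        ]))]
```

View pics/w2.png

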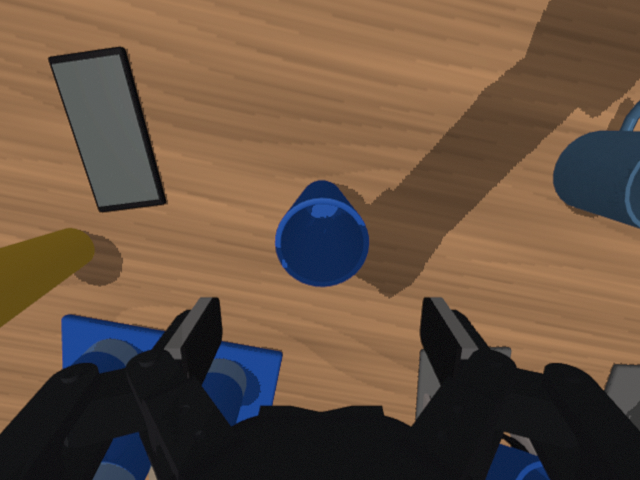

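The tumbler's rim is centred at (321,241), squarely between the fingers, and nothing else is near them. Next I'll descend and grip.

```bash
python3 -m jog '[[[0,0,-0.7],0,-1],[[0,0,-0.7],0,-1],[[0,0,-0.6],0,-1],[[0,0,0],0,-1],[[0,0,0],0,1]]' 25
python3 -m jog '[[[0,0,0],0,1],[[0,0,0],0,1],[[0,0,0],0,1],[[0,0,0],0,1],[[0,0,0],0,1]]'
```

```text
time_s: 4.97
eef_pos: [0.4537, -0.16, 0.1075]
orientation: [-0.319, 3.123, -0.002]
force: [0.3, 0.7, -0.3]
width: 0.817
grip_force: 0.0
time_s: 5.6
eef_pos: [0.4539, -0.16, 0.1081]
orientation: [-0.319, 3.121, -0.002]
force: [-0.2, 0.9, 5.3]
width: 0.736
grip_force: 27.0
```

```bash
python3 -m jog '[[[0,0,0.6],0,1],[[0,0,0.65],0,1],[[0.6,0.22,0],0,1],[[0.6,0.22,0],0,1],[[0.56,0.22,0],0,1]]' 25
python3 -m jog '[[[0,0,0],0,1],[[0,0,-0.5],0,1],[[0,0,-0.5],0,1],[[0,0,-0.2],0,1],[[0,0,0],0,1]]'
```

```text
time_s: 6.22
eef_pos: [0.5589, -0.1199, 0.1819]
orientation: [-0.318, 3.124, -0.001]
force: [-0.2, -0.6, -1.2]
width: 0.731
grip_force: 28.4
time_s: 6.85
eef_pos: [0.5576, -0.1208, 0.1094]
orientation: [0.318, -3.125, 0.001]
force: [0.2, -0.6, -1.4]
width: 0.732
grip_force: 27.7
```

```bash
python3 -m jog '[[[0,0,-0.05],0,1],[[0,0,0],0,1]]' 20
python3 -m jog '[[[-0.14,-0.028,0.016],0,1],[[-0.14,-0.028,0.016],0,1],[[0,0,0],0,1]]'
```

```text
time_s: 7.1
eef_pos: [0.5591, -0.1205, 0.1078]
orientation: [-0.318, 3.122, -0.002]
force: [-0.8, 0.7, 5.7]
width: 0.729
grip_force: 27.8
time_s: 7.48
eef_pos: [0.5409, -0.1243, 0.1088]
orientation: [-0.317, 3.124, -0.001]
force: [1.6, 0.1, 4.8]
width: 0.731
grip_force: 27.3
```

```bash
python3 -m jog '[[[-0.14,-0.028,-0.015],0,1],[[-0.14,-0.028,-0.015],0,1],[[0,0,0],0,1]]' 20
python3 - <<'E'
from h import *
a=robot.read_camera("side");b=robot.read_camera("scene")
p=proj(cal("side"),[.525,-.12,.06]).astype(int);q=proj(cal("scene"),[.525,-.12,.06]).astype(int);print(p,q)
cv2.imwrite("pics/t1.png",np.hstack([cv2.resize(i[v-60:v+60,u-75:u+75],None,fx=2.6,fy=2.6) for i,(u,v) in((a,p),(b,q))])[:,:,::-1])
E
```

```text
time_s: 7.85
eef_pos: [0.5243, -0.1276, 0.1073]
orientation: [-0.317, 3.125, -0.001]
force: [-0.2, -0.6, 9.2]
width: 0.733
grip_force: 24.6
[334 242] [302 241]
```

View pics/t1.png

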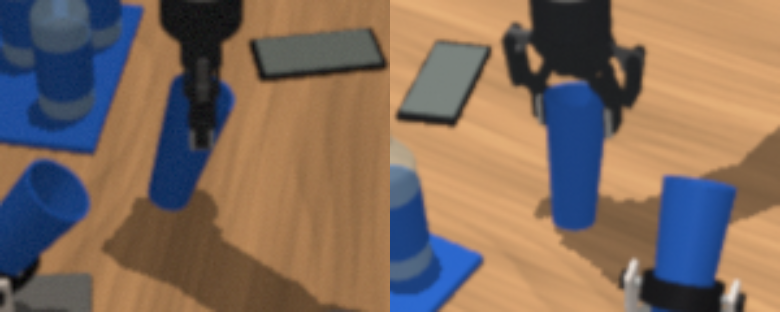

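It works: in the side crop the foot is at (170,205) and the rim at (205,85), leaning towards the robot. I'll carry on tilting.

```bash
python3 -m jog '[[[-0.14,-0.028,-0.02],0,1],[[-0.14,-0.028,-0.028],0,1],[[-0.14,-0.028,-0.04],0,1],[[-0.14,-0.028,-0.045],0,1],[[0,0,0],0,1]]' 20
python3 -m jog '[[[-0.11,-0.022,-0.05],0,1],[[-0.1,-0.02,-0.05],0,1],[[0,0,0],0,1]]'
python3 - <<'E'
from h import *
a=robot.read_camera("side");b=robot.read_camera("scene")
for n,i in(("side",a),("scene",b)): cv2.imwrite(f"pics/t2{n}.png",i[:,:,::-1])
print(robot.get_state()["eef_pos"])
p=proj(cal("side"),[.5,-.12,.06]).astype(int);q=proj(cal("scene"),[.5,-.12,.06]).astype(int);print(p,q)
cv2.imwrite("pics/t2.png",np.hstack([cv2.resize(i[v-60:v+60,u-75:u+75],None,fx=2.6,fy=2.6) for i,(u,v) in((a,p),(b,q))])[:,:,::-1])
E
```

```text
time_s: 8.57
eef_pos: [0.4892, -0.134, 0.0977]
orientation: [0.317, -3.123, -0.001]
force: [-0.8, 0.2, 3.6]
width: 0.725
grip_force: 21.5
time_s: 8.95
eef_pos: [0.4773, -0.1362, 0.0919]
orientation: [0.318, -3.124, -0.001]
force: [-0.9, -0.0, 3.7]
width: 0.732
grip_force: 21.2
[ 0.47798555 -0.13610101  0.09217764]
[344 244] [307 236]
```

View pics/t2.png

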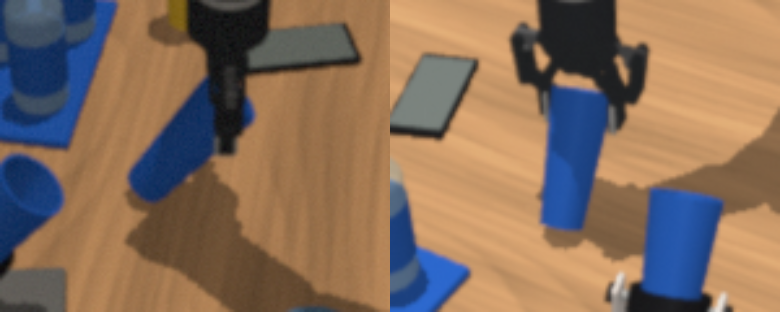

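In the side crop the tumbler now leans about as far as the holder: foot (145,185), rim (235,105). I'll lift it and measure its pose in the grasp.

```bash
python3 -m jog '[[[0,0,0],0,1],[[0,0,0.3],0,1],[[0,0,0.7],0,1],[[0,0,0.8],0,1],[[0,0,0.7],0,1]]' 35
python3 -m jog '[[[0,0,0],0,1],[[0,0,0],0,1]]'
cat > held.py <<'E'
from fit import *
import sys
def masks(img,seedbox):
    h=img.astype(int); m=((h[...,2]>h[...,0]+25)&(h[...,2]>h[...,1]*1.35)).astype(np.uint8)
    return m.astype(np.float32),(h.max(-1)>55).astype(np.float32)
s=robot.get_state(); tcp=np.array(s["eef_pos"]); print("tcp",tcp,s["force"],s["grip_force"])
C={n:cal(n) for n in("scene","side")}
I={n:robot.read_camera(n) for n in C}; S={"scene":(-.98,.98),"side":(-.1,0)}
for n in C: cv2.imwrite(f"pics/h_{n}.png",I[n][:,:,::-1])
D={}
for n in C:
    m,w=masks(I[n],None); u,v=proj(C[n],tcp+[.03,0,-.03]).astype(int)
    win=np.zeros_like(m); win[max(v-60,0):v+60,max(u-55,0):u+55]=1
    k,l,st,_=cv2.connectedComponentsWithStats((m*win).astype(np.uint8))
    b=1+np.argmax(st[1:,4]); mm=(l==b).astype(np.float32)
    # ignore other blue things and dark gripper
    other=(m>0)&(mm==0); w=cv2.erode(w,np.ones((3,3)))*(~other); D[n]=(mm,w*win); print(n,st[b])
def model(n,p):
    ax=axis(p[3],p[4]); a=cone(C[n],np.array(p[:3]),ax,0,.022,.14,.032)
    return cv2.warpAffine(a,np.float32([[1,0,S[n][0]],[0,1,S[n][1]]]),(640,480))
yaw0=np.radians(11.7)
def cost(p):
    ax=axis(p[3],p[4]); G=np.array(p[:3])
    c=sum((D[n][1]*np.abs(model(n,p)-D[n][0])).sum() for n in C)
    e=np.array([-np.sin(yaw0),np.cos(yaw0),0]) # closing line: axis passes through tcp in that direction
    t=(tcp[2]+.01-p[2])/ax[2]; off=(G+ax*t-tcp-[0,0,.01])@e
    return c+ (off/.001)**2*4+((p[4]-yaw0)/.03)**2*4
ti=float(sys.argv[1]) if len(sys.argv)>1 else .65
ax=axis(ti,yaw0); x=np.r_[tcp+[0,0,.01]-.118*ax,ti,yaw0]; st=np.array([.006,.006,.006,.1,.05])
for k in range(3):
    r=minimize(cost,x,method="Nelder-Mead",options=dict(xatol=1e-4,fatol=.2,maxiter=600,adaptive=True,initial_simplex=np.vstack([x,x+np.diag(st)]))); x=r.x;st=st/2
print("foot",np.round(x[:3],4),"tilt,yaw deg",np.degrees(x[3:]),"cost",r.fun)
ax=axis(*x[3:]); v=np.array(tcp)-x[:3]; print("tcp along axis",v@ax,"foot-tcp",x[:3]-tcp)
np.save("held.npy",np.r_[x,tcp])
E
python3 held.py
```

```text
time_s: 9.68
eef_pos: [0.4783, -0.1355, 0.2432]
orientation: [0.32, -3.125, -0.001]
force: [0.4, -0.4, -1.3]
width: 0.728
grip_force: 38.8
time_s: 9.93
eef_pos: [0.4773, -0.1354, 0.2409]
orientation: [0.32, -3.122, -0.002]
force: [0.9, -0.6, -2.9]
width: 0.726
grip_force: 38.7
tcp [ 0.47729547 -0.13544729  0.24085782] [ 0.88991653 -0.56198654 -2.89512135] 38.73364909074553
scene [ 288  160   27   60 1233]
side [288 170  26  71 965]
foot [ 0.5445 -0.1195  0.1563] tilt,yaw deg [32.29683731 13.65607887] cost 1141.056674010323
tcp along axis 0.10838914286963057 foot-tcp [ 0.06716249  0.01597578 -0.0845898 ]
```

```bash
python3 - <<'E'
s=open("held.py").read()
s=s.replace("b=1+np.argmax(st[1:,4]);","pt=proj(C[n],tcp-.07*axis(.65,.2)).astype(int); b=l[pt[1],pt[0]]; print(pt);")
s=s.replace("u-55,0):u+55","u-70,0):u+70")
open("held.py","w").write(s)
E
python3 held.py; python3 - <<'E'
from fit import *
x=np.load("held.npy"); o=[]
for n in("scene","side"):
    im=cv2.imread(f"pics/h_{n}.png"); c=cal(n); a=(cone(c,x[:3],axis(x[3],x[4]),0,.022,.14,.032)>.5).astype(np.uint8)
    u,v=proj(c,x[:3]).astype(int); k=2.6
    big=cv2.resize(im[v-80:v+40,u-75:u+75],None,fx=k,fy=k); b=cv2.resize(a[v-80:v+40,u-75:u+75],None,fx=k,fy=k)
    cv2.drawContours(big,cv2.findContours(b,0,1)[0],-1,(0,0,255),1); o.append(big)
cv2.imwrite("pics/h1.png",np.hstack(o))
E
```

```text
tcp [ 0.47699019 -0.13558887  0.24029731] [-0.65813362 -0.71762087 -1.56380299] 38.74429907459671
[299 201]
scene [ 288  160   27   60 1230]
[338 203]
side [321 164  34  56 940]
foot [ 0.5449 -0.1184  0.1567] tilt,yaw deg [32.64807304 14.51685744] cost 190.95106198092574
tcp along axis 0.1082211630965704 foot-tcp [ 0.06791861  0.01721351 -0.08363734]
```

View pics/h1.png

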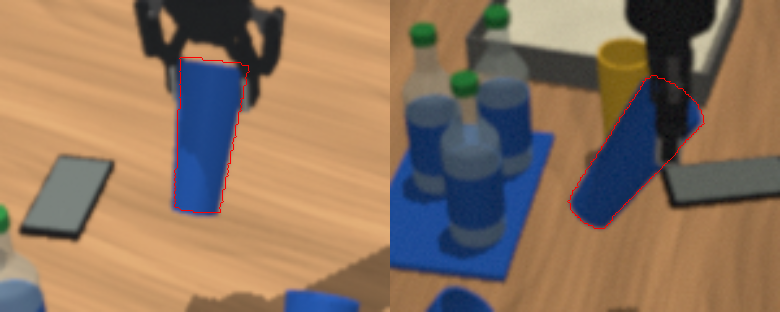

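The fitted outline matches: foot at (195,212) in the scene crop and (585,220) in the side crop, tilt about 33–36°. Next is the pre-insert pose about 25 mm in front of the mouth.

```bash
python3 -m jog '[[[0.284,0.94,0.21],0,1],[[0.284,0.94,0.21],0,1],[[0.284,0.94,0.21],0,1],[[0,0,0],0,1],[[0,0,0],0,1]]' 25
python3 - <<'E'
from fit import *
x=np.load("held.npy"); s=robot.get_state(); t=s["eef_pos"]; print(t,s["force"]); d=t-x[5:]; o=[]
for n in("scene","side"):
    im=robot.read_camera(n)[:,:,::-1]; cv2.imwrite(f"pics/p_{n}.png",im); c=cal(n); A=axis(np.radians(38.5),np.radians(11.7))
    u,v=proj(c,[.605,.05,.18]).astype(int); k=4
    big=cv2.resize(im[v-75:v+55,u-45:u+50],None,fx=k,fy=k)
    f=lambda X:tuple(np.int32((proj(c,X)-[u-45,v-75]+.5)*k))
    cr=np.array([.668,.067,.1])
    cv2.line(big,f(cr+A*.02),f(cr+A*.25),(0,255,255),1)
    a=axis(x[3],x[4]); cv2.line(big,f(x[:3]+d),f(x[:3]+d+.14*a),(0,0,255),1)
    o.append(big)
cv2.imwrite("pics/p1.png",np.hstack(o))
E
```

```text
time_s: 10.75
eef_pos: [0.5287, 0.0324, 0.2789]
orientation: [0.319, -3.123, 0.002]
force: [-0.2, -1.0, -1.5]
width: 0.728
grip_force: 38.7
[0.52867358 0.03244493 0.27894982] [-0.22242426 -0.97528362 -1.4952964 ]
```

View pics/p1.png

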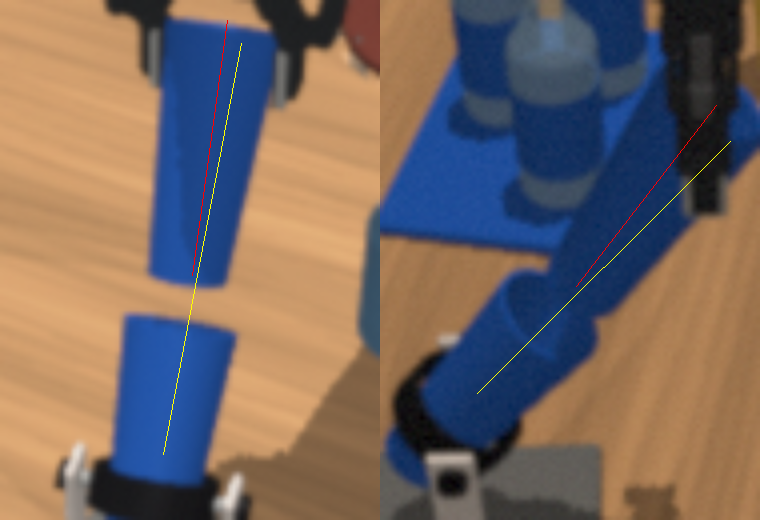

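Scene crop: held foot (188,278) and rim (220,30) lie on the holder axis line. Side crop: foot (577,287) is on the axis, with the tilt about 3–4° short, which the pivoting grasp can take up. I'll insert slowly along the axis.

```bash
python3 -m jog '[[[0.093,0.02,-0.116],0,1],[[0.093,0.02,-0.116],0,1],[[0.093,0.02,-0.116],0,1],[[0.093,0.02,-0.116],0,1],[[0,0,0],0,1]]' 20
python3 -m jog '[[[0.09,0.02,-0.118],0,1],[[0,0,0],0,1]]'
```

```text
time_s: 11.48
eef_pos: [0.5516, 0.038, 0.2512]
orientation: [0.319, -3.124, -0.0]
force: [-0.0, 0.1, -1.9]
width: 0.728
grip_force: 38.7
time_s: 11.72
eef_pos: [0.557, 0.0392, 0.2446]
orientation: [0.319, -3.124, -0.0]
force: [-1.1, -0.1, -1.5]
width: 0.727
grip_force: 38.7
```

```bash
python3 -m jog '[[[0.043,0.01,-0.07],0,1],[[0.043,0.01,-0.07],0,1],[[0,0,0],0,1]]' 20
python3 -m jog '[[[0.043,0.01,-0.07],0,1],[[0.043,0.01,-0.07],0,1],[[0,0,0],0,1]]'
```

```text
time_s: 12.1
eef_pos: [0.562, 0.0403, 0.2362]
orientation: [0.319, -3.124, 0.0]
force: [-0.3, -0.0, -1.6]
width: 0.727
grip_force: 38.7
time_s: 12.48
eef_pos: [0.5673, 0.0417, 0.2278]
orientation: [0.319, -3.125, -0.0]
force: [0.3, 0.9, -1.8]
width: 0.727
grip_force: 38.8
```

```bash
python3 -m jog '[[[0.043,0.012,-0.07],0,1],[[0.043,0.012,-0.07],0,1],[[0,0,0],0,1]]' 20
python3 -m jog '[[[0.043,0.012,-0.07],0,1],[[0,0,0],0,1]]'
python3 - <<'E'
from h import *
for i in range(4):
    robot.read_camera("side"); s=robot.get_state(); print(np.round(s["force"],1),np.round(s["wrist_torque"],2))
E
```

```text
time_s: 12.85
eef_pos: [0.5707, 0.0435, 0.2194]
orientation: [0.319, -3.121, -0.002]
force: [-3.9, 1.6, 1.3]
width: 0.724
grip_force: 39.0
time_s: 13.1
eef_pos: [0.5715, 0.0439, 0.2153]
orientation: [0.319, -3.117, -0.002]
force: [-8.6, 0.2, 4.7]
width: 0.727
grip_force: 39.0
[-8.8  0.7  5. ] [0.3  1.6  0.07]
[-8.9  0.2  4.5] [0.27 1.63 0.2 ]
[-8.6  0.9  4.9] [0.34 1.6  0.13]
[-8.7  0.   3.3] [0.25 1.56 0.12]
```

```bash
python3 -m jog '[[[-0.07,-0.012,0.007],0,1],[[0,0,0],0,1]]' 20
python3 -m jog '[[[0,0,0],0,-0.4],[[0,0,0],0,-0.4]]' 20
```

```text
time_s: 13.55
eef_pos: [0.5709, 0.0436, 0.2159]
orientation: [-0.32, 3.125, 0.001]
force: [-0.5, 2.1, -2.7]
width: 0.727
grip_force: 39.1
time_s: 13.8
eef_pos: [0.5709, 0.0436, 0.2159]
orientation: [0.32, -3.125, -0.001]
force: [-1.6, 2.7, -3.6]
width: 0.725
grip_force: 39.1
```

```bash
python3 -m jog '[[[0,0,0],0,-0.44]]' 20; python3 -m jog '[[[0,0,0],0,-0.45]]' 20;  python3 -m jog '[[[0,0,0],0,-0.46]]' 20
```

```text
time_s: 13.92
eef_pos: [0.5709, 0.0435, 0.2159]
orientation: [-0.32, 3.125, 0.001]
force: [0.2, 3.1, -4.1]
width: 0.725
grip_force: 39.2
time_s: 14.05
eef_pos: [0.5709, 0.0435, 0.216]
orientation: [-0.32, 3.125, 0.001]
force: [-0.2, 3.9, -4.1]
width: 0.726
grip_force: 37.2
time_s: 14.18
eef_pos: [0.5709, 0.0433, 0.2159]
orientation: [-0.32, 3.125, 0.001]
force: [-0.1, 4.0, -4.2]
width: 0.733
grip_force: 22.1
```

```bash
python3 -m jog '[[[0.01,0.03,-0.03],0,1],[[0,0,0],0,1]]' 20; python3 -m jog '[[[0.03,0.01,-0.045],0,1],[[0,0,0],0,1]]' 20;  python3 -m jog '[[[0.03,0.01,-0.045],0,1],[[0,0,0],0,1]]' 20
```

```text
time_s: 14.42
eef_pos: [0.571, 0.0437, 0.2148]
orientation: [0.317, -3.125, 0.002]
force: [-4.1, 1.1, 1.2]
width: 0.732
grip_force: 22.6
time_s: 14.68
eef_pos: [0.5719, 0.0442, 0.2118]
orientation: [0.317, -3.122, 0.002]
force: [-5.2, 0.3, 2.9]
width: 0.732
grip_force: 22.6
time_s: 14.92
eef_pos: [0.5727, 0.0445, 0.209]
orientation: [0.316, -3.12, 0.002]
force: [-8.1, 1.5, 4.8]
width: 0.733
grip_force: 22.6
```

```bash
cat > nest.py <<'E'
from fit import *
def blue(img):
    h=img.astype(int); return ((h[...,2]>h[...,0]+25)&(h[...,2]>h[...,1]*1.35)).astype(np.float32)
s=robot.get_state(); tcp=np.array(s["eef_pos"]); print("tcp",np.round(tcp,4),np.round(s["force"],1),np.round(s["wrist_torque"],2))
C={n:cal(n) for n in("scene","side")}; P=np.load("P.npy"); S={"scene":P[7:9],"side":P[9:11]}
H={"scene":(343,268),"side":(270,268)}; D={}; sh=lambda a,n:cv2.warpAffine(a.astype(np.float32),np.float32([[1,0,S[n][0]],[0,1,S[n][1]]]),(640,480))
for n in C:
    I=robot.read_camera(n); m=blue(I); st=blue(cv2.imread(f"pics/{n}0.png")[:,:,::-1])
    k,l=cv2.connectedComponents(st.astype(np.uint8),connectivity=4); hold=(l==l[H[n][1],H[n][0]])
    w=cv2.erode((I.max(-1)>55).astype(np.float32),np.ones((3,3)))*(1-cv2.dilate(st*(~hold),np.ones((5,5))))
    u,v=proj(C[n],tcp+[.03,0,-.03]).astype(int); win=np.zeros_like(m); win[v-60:v+60,u-60:u+60]=1
    # region where holder lies: explained by hold mask itself
    D[n]=(m*win,w*win,hold.astype(np.float32)); cv2.imwrite(f"pics/n_{n}.png",I[:,:,::-1])
yaw0=np.radians(11.7); e=np.array([-np.sin(yaw0),np.cos(yaw0),0])
def cost(p):
    ax=axis(p[3],p[4]); c=0
    for n in C:
        m,w,h=D[n]; a=sh(cone(C[n],np.array(p[:3]),ax,.06,.022+.06/14,.14,.032),n); c+=(w*np.abs(np.maximum(a,h)-m)).sum()
    t=(tcp[2]+.01-p[2])/ax[2]; off=(p[:3]+ax*t-tcp-[0,0,.01])@e
    return c+(off/.001)**2*2+((p[4]-yaw0)/.04)**2*2
best=None
for ti in(.6,.7):
    x=np.r_[tcp+[0,0,.012]-.118*axis(ti,yaw0),ti,yaw0]; st=np.array([.006,.006,.006,.1,.05])
    for k in range(3):
        r=minimize(cost,x,method="Nelder-Mead",options=dict(xatol=1e-4,fatol=.2,maxiter=600,adaptive=True,initial_simplex=np.vstack([x,x+np.diag(st)]))); x=r.x;st=st/2
    print("foot",np.round(x[:3],4),"tilt,yaw",np.round(np.degrees(x[3:]),1),"cost",round(r.fun,1))
    if best is None or r.fun<best.fun: best=r
x=best.x; cr=np.array([P[0],P[1],.1])
for tl,yw in((P[2],P[3]),(np.radians(38.5),yaw0)):
    A=axis(tl,yw); y=np.array([-np.sin(yw),np.cos(yw),0]); X=np.cross(y,A)
    a=axis(x[3],x[4]); rim=x[:3]+.14*a
    for nm,q in(("foot",x[:3]),("rim",rim)): print(nm,"in cradle x,y,z mm",np.round(1e3*np.array([(q-cr)@X,(q-cr)@y,(q-cr)@A]),1))
    print("angle",np.degrees(np.arccos(a@A)),"x,y comps",np.round(np.degrees([a@X,a@y]),1))
E
python3 nest.py
```

```text
tcp [0.5727 0.0445 0.209 ] [-8.1  1.5  4.8] [0.19 1.35 0.14]
foot [0.6429 0.0598 0.1235] tilt,yaw [31.6 12.8] cost 61.0
foot [0.6494 0.0623 0.1302] tilt,yaw [35.7 13.3] cost 65.9
foot in cradle x,y,z mm [-8.  -1.6 37.7]
rim in cradle x,y,z mm [ 13.5   0.6 176. ]
angle 8.897544513347093 x,y comps [8.8 0.9]
foot in cradle x,y,z mm [-9.2 -3.1 37.3]
rim in cradle x,y,z mm [  7.6  -4.4 176.3]
angle 6.90484554490489 x,y comps [ 6.9 -0.6]
```

```bash
python3 -m jog '[[[-0.06,-0.01,-0.015],0,1],[[0,0,0],0,1]]' 20; python3 -m jog '[[[-0.05,-0.005,-0.02],0,1],[[0,0,0],0,1]]' 20;  python3 -m jog '[[[-0.025,0,-0.02],0,1],[[0,0,0],0,1]]' 20
```

```text
time_s: 15.28
eef_pos: [0.5723, 0.0445, 0.2085]
orientation: [-0.317, 3.123, -0.002]
force: [-1.7, 0.1, 0.2]
width: 0.731
grip_force: 22.6
time_s: 15.52
eef_pos: [0.5692, 0.0442, 0.2069]
orientation: [-0.317, 3.124, -0.002]
force: [1.0, 0.5, -0.8]
width: 0.731
grip_force: 22.7
time_s: 15.78
eef_pos: [0.5672, 0.0443, 0.2056]
orientation: [-0.318, 3.125, -0.001]
force: [0.9, -0.4, -0.9]
width: 0.73
grip_force: 22.7
```

```bash
python3 -m jog '[[[0.052,0.022,-0.065],0,1],[[0,0,0],0,1]]' 20; python3 -m jog '[[[0.04,0.02,-0.05],0,1],[[0,0,0],0,1]]' 20
```

```text
time_s: 16.02
eef_pos: [0.5707, 0.0457, 0.2015]
orientation: [-0.317, 3.125, -0.001]
force: [2.0, -1.0, -1.4]
width: 0.733
grip_force: 22.8
time_s: 16.27
eef_pos: [0.5729, 0.0463, 0.1987]
orientation: [-0.317, 3.125, -0.003]
force: [1.2, -3.3, 0.4]
width: 0.734
grip_force: 22.6
```

```bash
python3 -m jog '[[[0.03,-0.005,-0.039],0,1],[[0,0,0],0,1]]' 20; python3 -m jog '[[[0.03,0.006,-0.039],0,1],[[0,0,0],0,1]]' 20
```

```text
time_s: 16.52
eef_pos: [0.5745, 0.0465, 0.1964]
orientation: [-0.318, 3.125, -0.001]
force: [0.8, -5.1, 1.4]
width: 0.727
grip_force: 22.6
time_s: 16.77
eef_pos: [0.5761, 0.0467, 0.194]
orientation: [0.318, -3.125, 0.002]
force: [0.6, -5.1, 3.2]
width: 0.732
grip_force: 22.6
```

```bash
python3 -m jog '[[[0,-0.035,0],0,1],[[0,0,0],0,1]]' 20; python3 nest.py
```

```text
time_s: 17.02
eef_pos: [0.5762, 0.0463, 0.1939]
orientation: [-0.32, 3.125, 0.002]
force: [1.3, -2.6, 2.4]
width: 0.733
grip_force: 22.6
tcp [0.5762 0.0463 0.1939] [ 1.3 -2.6  2.4] [-0.46 -0.38 -0.08]
foot [0.6492 0.0608 0.1084] tilt,yaw [32.5 11.4] cost 53.4
foot [0.6552 0.0631 0.1149] tilt,yaw [36.2 12.1] cost 54.1
foot in cradle x,y,z mm [-12.9  -2.2  22. ]
rim in cradle x,y,z mm [  6.5   1.8 160.6]
angle 8.149569769028584 x,y comps [8.  1.7]
foot in cradle x,y,z mm [-13.5  -3.4  21.5]
rim in cradle x,y,z mm [  1.1  -3.  160.7]
angle 5.983583856426038 x,y comps [6.  0.2]
```

```bash
python3 -m jog '[[[0.02,-0.02,-0.026],0,1],[[0,0,0],0,1]]' 20; python3 -m jog '[[[0.02,-0.005,-0.026],0,1],[[0,0,0],0,1]]' 20
```

```text
time_s: 17.38
eef_pos: [0.5771, 0.0458, 0.1923]
orientation: [0.321, -3.125, -0.003]
force: [1.2, 0.8, 0.9]
width: 0.728
grip_force: 22.7
time_s: 17.62
eef_pos: [0.5782, 0.0457, 0.191]
orientation: [0.322, -3.125, -0.003]
force: [-0.8, 2.2, 2.7]
width: 0.73
grip_force: 22.7
```

```bash
python3 -m jog '[[[0.02,0.015,-0.026],0,1],[[0,0,0],0,1]]' 20; python3 -m jog '[[[0.015,0.005,-0.02],0,1],[[0,0,0],0,1]]' 20
```

```text
time_s: 17.88
eef_pos: [0.5792, 0.0458, 0.1899]
orientation: [0.32, -3.124, -0.002]
force: [-1.5, 2.1, 7.6]
width: 0.727
grip_force: 22.5
time_s: 18.12
eef_pos: [0.5795, 0.0457, 0.1894]
orientation: [0.32, -3.123, -0.001]
force: [-4.7, 1.7, 12.1]
width: 0.732
grip_force: 22.2
```

```bash
python3 -m jog '[[[-0.025,-0.005,0.03],0,1],[[0,0,0],0,1]]' 20; python3 nest.py
```

```text
time_s: 18.38
eef_pos: [0.5795, 0.0457, 0.1897]
orientation: [-0.32, 3.124, 0.001]
force: [1.9, 3.2, 0.1]
width: 0.728
grip_force: 23.3
tcp [0.5795 0.0457 0.1897] [1.9 3.2 0.1] [ 0.84 -0.42  0.16]
foot [0.6517 0.0608 0.1038] tilt,yaw [32. 12.] cost 53.3
foot [0.6583 0.0628 0.1106] tilt,yaw [36.5 12.5] cost 54.1
foot in cradle x,y,z mm [-14.1  -2.9  17. ]
rim in cradle x,y,z mm [  6.5   0.4 155.4]
angle 8.548652718563124 x,y comps [8.4 1.3]
foot in cradle x,y,z mm [-14.5  -3.9  16.4]
rim in cradle x,y,z mm [  1.2  -4.3 155.5]
angle 6.461697267501189 x,y comps [ 6.4 -0.1]
```

```bash
python3 -m jog '[[[0,0.02,0],0,1],[[0.016,0.002,-0.02],0,1],[[0,0,0],0,1]]' 20; python3 -m jog '[[[-0.005,0,0.005],0,1],[[0,0,0],0,1]]' 20
```

```text
time_s: 18.85
eef_pos: [0.5795, 0.0458, 0.1896]
orientation: [0.318, -3.124, 0.0]
force: [-0.2, 2.9, 5.6]
width: 0.725
grip_force: 23.2
time_s: 19.1
eef_pos: [0.5795, 0.0458, 0.1896]
orientation: [0.318, -3.125, 0.001]
force: [-0.8, 2.3, 5.6]
width: 0.729
grip_force: 23.2
```

```bash
python3 -m jog '[[[-0.01,0.01,0.015],0,-0.44],[[0,0,0],0,-0.46],[[0,0,0],0,-0.5],[[0,0,0],0,-0.6],[[0,0,0],0,-0.8]]' 20; python3 -m jog '[[[0,0,0],0,-1],[[0,0,0],0,-1],[[0,0,0],0,-1]]' 20; python3 nest.py
```

```text
time_s: 19.73
eef_pos: [0.5785, 0.0464, 0.1896]
orientation: [0.318, -3.124, 0.001]
force: [0.4, -0.3, 0.5]
width: 0.902
grip_force: 0.0
time_s: 20.1
eef_pos: [0.5791, 0.0467, 0.19]
orientation: [0.319, -3.125, 0.0]
force: [0.3, 0.2, -0.3]
width: 1.002
grip_force: 0.0
tcp [0.5791 0.0467 0.19  ] [ 0.3  0.2 -0.3] [-0.01 -0.04 -0.06]
foot [0.6525 0.0604 0.1048] tilt,yaw [32.6 10.9] cost 69.6
foot [0.6587 0.0642 0.1118] tilt,yaw [36.7 12.7] cost 68.8
foot in cradle x,y,z mm [-3.1 -1.3 18.1]
rim in cradle x,y,z mm [  6.1   1.4 157.8]
angle 3.9373538051435615 x,y comps [3.8 1.1]
foot in cradle x,y,z mm [-3.7 -2.  18. ]
rim in cradle x,y,z mm [  0.8  -3.4 157.9]
angle 1.9017012226315533 x,y comps [ 1.8 -0.6]
```

Released, and the tumbler stayed put. I'll retreat straight up in small steps, then measure again with the view clear.

```bash
python3 -m jog '[[[0,0,0.2],0,-1],[[0,0,0.4],0,-1],[[0,0,0.6],0,-1],[[0,0,0.8],0,-1],[[0,0,0.6],0,-1]]'; python3 -m jog '[[[-0.6,0,0.3],0,-1],[[-0.6,0,0.2],0,-1],[[0,0,0],0,-1],[[0,0,0],0,-1]]'
sed -e 's/tcp=np.array(s\["eef_pos"\])/tcp=np.array([.5791,.0467,.19])/' nest.py > nest2.py; python3 nest2.py; python3 - <<'E'
from h import *
C={n:cal(n) for n in("scene","side")}
for n in C: robot.read_camera(n)
for t in["yellow_tumbler","mug","phone","sugar_bowl","holder_blue"]:
    print(t,[np.round(at_z(C[n],q["location"],0),3)[:2].tolist() for n in C for q in robot.mark_of(n,t)[:1]])
E
```

```text
time_s: 20.82
eef_pos: [0.5795, 0.0467, 0.3493]
orientation: [-0.318, 3.122, -0.0]
force: [0.2, -0.4, -0.4]
width: 1.002
grip_force: 0.0
time_s: 21.32
eef_pos: [0.5075, 0.0467, 0.3765]
orientation: [-0.318, 3.124, -0.0]
force: [0.9, 0.2, 1.3]
width: 1.004
grip_force: 0.0
tcp [0.5791 0.0467 0.19  ] [0.9 0.2 1.3] [ 0.02 -0.03 -0.02]
foot [0.6514 0.0622 0.1047] tilt,yaw [31.8 12.7] cost 71.6
foot [0.6581 0.0637 0.1111] tilt,yaw [36.  12.6] cost 64.6
foot in cradle x,y,z mm [-4.  -1.6 18. ]
rim in cradle x,y,z mm [  6.8   1.1 157.6]
angle 4.578981911129043 x,y comps [4.4 1.1]
foot in cradle x,y,z mm [-4.6 -2.3 17.8]
rim in cradle x,y,z mm [  1.5  -3.6 157.7]
angle 2.5270107934595467 x,y comps [ 2.5 -0.5]
yellow_tumbler [[0.562, -0.431], [0.554, -0.415]]
mug [[0.374, 0.106], [0.363, 0.111]]
phone [[0.433, -0.374], [0.432, -0.374]]
sugar_bowl [[0.434, 0.314]]
holder_blue [[0.674, 0.066], [0.665, 0.067]]
```

```bash
python3 -c "
from plant import robot
print(robot.close_job())"
```

```text
the job is handed in; nothing more can be done
None
```

I nested the blue tumbler in the blue holder's tumbler and handed the job in at about 21 s; it seated at the expected depth, and I backed off and re-pressed at about 6 N before letting go. The first press peaked near 13 N (limit 15 N), and `close_job()` gave no verdict; nothing else appears to have moved, though the phone's detected position shifted about 15 mm, which I took as detector error because the gripper never went near it.

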